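Offer a test bar up to the burner

TASK

Check the set-up for a flame test with the gas still off: take the red test bar out of its rack, carry it past the jars and over the wall of the draught guard, and hold it upright with its lower end centred about 10 mm above the mouth of the burner, its broad faces parallel to the long slit, and not touching. Finish while still holding it there motionless in the gripper. Do not touch the burner or its guard at any time, and leave the other bars and the jars as they stand.

Things in the scene. Friction and masses are not known exactly. Their poses are not given: they have to be found in the camera images.
- red_bar: red plastic test bar, 10 x 20 x 120 mm, about 35 g, standing upright and loose in one of the three slots of the rack. Origin: centre of its lower end. x: across the 10 mm thickness (normal of the broad faces), y: across the 20 mm width, z: along the bar, up. Thin black gauge lines across the broad faces 25 and 75 mm above the lower end.
- blue_bar: blue bar of the same shape and axes, in another slot; to be left alone
- white_bar: white bar of the same shape and axes, in another slot; to be left alone
- rack: fixed grey block, 54 (x) x 180 (y) x 50 (z) mm, with three slots in a row along its y, 60 mm apart. The slots are 40 mm deep, 2.5 mm wider than the bars, so a bar's lower end sits 10 mm above the worktop and 80 mm of it stands out above the block. The bars' 10 mm thickness lies along the block's x. Origin: centre of the underside. It stands left or right of the jars, turned up to 0.35 rad.
- burner: fixed gas burner in the middle of a square green sheet-metal draught guard, open at the top: base 160 x 160 mm, walls 78 mm high, inside 150 x 150 mm. The burner's steel fishtail head rises above the guard: top face 14 (x) x 54 (y) mm, 100 mm above the worktop. Origin: centre of the underside. It stands on the other side of the jars from the rack, turned up to 0.5 rad.
- burner_mouth (a point): the mouth of the burner: centre of the flat top face of the fishtail head, 100 mm above the worktop. x: across the slit, y: along the black slit (46 x 3 mm), z up
- jar_blue: blue jar with a blue screw cap, 73 mm diameter, 122 mm high, loose, in the way between rack and burner. Origin: centre of the underside. To be left alone
- jar_white: white jar with a blue screw cap, 73 mm diameter, 122 mm high, loose, in the way between rack and burner. Origin: centre of the underside. To be left alone
There are look-alikes about, which are no part of the job. There is more than one size of the red_bar; the one meant has the size given above.

How it is judged:
By the outcome, as a careful person would: the job done as asked, in the order asked, and still so for the second after the job is handed in, while the arm keeps its last pose, push and grip.
It also fails if it takes over 43 s, if anything falls off the work surface, if the arm or the gripper's body presses on something with over 40 N, if the wrist force passes 120 N, or if a joint passes its speed limit or range.

ROBOT

A 6-joint arm with a two-finger parallel gripper is mounted at the origin on a cart in front of the work surface, level with it; the furniture and walls round the work are solid. World frame = base frame: x ahead of the robot, y to its left, z up, the work surface at z = 0. Lengths are in m, angles in rad, forces in N, time in s.
With the tool pointing down it reaches from about 0.25 to 0.85 m from the base axis. Payload 12.5 kg.
Tool frame: the origin (TCP) lies midway between the tips of the shut fingers; the grasp point (between the pads) lies 19 mm behind it; z points along the fingers, y is the line along which they close (so a half turn about z gives the same grasp; the last joint's range is limited). The gripper opens to 93 mm and grips with 3 to 60 N. Pads are 15 mm wide; open, the fingers measure 128 mm over their backs; the gripper's body (75 mm by 188 mm) begins 65 mm behind the grasp point.
Start: joints at [1.211, 0.351, 1.652, -0, 1.139, -0.085], TCP at [0.149, 0.529, 0.219] pointing down, gripper open.
Joint ranges: [-2.75, 2.75], [-0.79, 2.1], [0.01, 2.65], [-1.57, 4.71], [0.07, 3.14], [-2.87, 2.87]. Speed limits (rad/s): [2.22, 2.22, 2.79, 3.14, 3.14, 3.14].

INTERFACE

Orientations are given as a 3x3 rotation matrix whose columns are the frame's x, y, z axes.
In Python, from cell import env gives the robot as it stands.
- The arm moves only by the tool step_arm, never from a script. Its argument "plan" is one flat list of numbers, 7 for each row, row after row: the shift along the world's x, y, z in cm, then the turn, a rotation vector about the world's x, y, z in degrees, then the gripper command: -1 is fully open, 1 is shut, values between are in proportion. In form: [tx, ty, tz, wx, wy, wz, gripper, tx, ty, tz, wx, wy, wz, gripper, ...]. A call has exactly 5 rows; each row shifts and turns the commanded pose from where the row before left it; what a row does not reach is not made up. A row lasts 1/12 s, in which the tool goes at most 41.7 mm and 7.16 degrees, less where a joint would pass 70% of its speed; a pose out of reach is approached as far as the arm can. A call with a gripper value outside its range is refused whole. The fingers move at their own pace and stop on an object; "force" is the grip in N (left out, the last holds). Time passes only in rows, so rows that do not move let the fingers close, or fill a call up. It gives the time, the measured TCP pose, the force, the opening and the grip force at its end, in the units of the state.
- env.state(): the state, without advancing time (a new reading comes with each control period).
- env.read_camera(name): name is "scene" or "top" or "wrist"; returns a dict with "pixels" (384x512x3 uint8, red, green, blue), "z_map" (384x512 float32, m along the optical axis (not along the pixel's ray), 0 where there is no reading), "K" (3x3 intrinsics, pixels), "position" and "attitude" of the camera in the world. Camera axes: x right, y down, z forward; pixel columns grow to the right and rows downward; lengths in m; the calibration is good to about 2 mm. The wrist camera is an equidistant fisheye: a pixel r from the principal point sees the ray r / f radians off the axis. A picture is of the moment at which its call begins.
- env.close_job(): hands the job in; it is judged then, once.
Trained networks look in a picture, given as the dict that the camera call returned (one of the last four; its "shot" number tells which), for a name from the list of things; names that differ only in an ending like _2 or _b are one class to them, and where a whole thing is asked for, a point or a joint stands for the part that bears it (a point fixed in the world has none). Each returns a list of dicts, best first, with "score" (0 to 1); they miss things now and then, are a little off and sometimes report something else, mostly with a low value. They report only what shows in the picture. A call takes as long as a camera call. They do not tell look-alikes from the thing itself.
- env.look_for(picture, name): "bbox" ([centre column, centre row, width, height] in pixels, round what is visible of it).
- env.spot_point(picture, name): "xy" ([column, row] in pixels: a listed point, or the origin of a listed thing).
The state is a dict: "time_s": time; "joint_positions": joint angles; "qd": joint speeds; "joint_torque": joint torques, N m; "tool_pos": TCP position; "tool_rot": TCP orientation; "ft_force": force on the tool from outside, world axes, zero at the start; "ft_torque": the same for the moment, N m; "finger_gap": finger opening in m; "grip_force": force on a finger pad.
Only numpy, scipy, OpenCV 4.12 (cv2) and the standard library are available. Lean on these libraries where they do the work, as an engineer would, in place of code of your own. Each camera call takes 0.05 s, during which the arm holds its last target. There are 200 camera calls.

## Working session

There is one attempt and no reset: what is moved stays moved. The work goes in short steps, Python scripts to look and compute and a tool call to move; the robot and the scene stay as the last step left them, time stands still between calls to the robot, and variables do not carry over. Pictures are saved under pics/ and viewed, at most 10 in all, crops included, and the job is handed in when it is done.

Besides the shell and the picture viewer there is one more tool, called after ">>>" as a command line: name --argument value ..., lists and objects as JSON in quotes. step_arm: Moves the arm, as the interface text tells. Its arguments: {"type":"object","properties":{"plan":{"type":"array"},"force":{"type":"number"}},"required":["plan"]}

```bash
mkdir -p pics; cat > h.py <<'E'
import numpy as np, cv2
from cell import env
def cloud(p):
    K=p["K"];z=p["z_map"];v,u=np.mgrid[0:384,0:512]
    c=np.stack([(u-K[0,2])/K[0,0]*z,(v-K[1,2])/K[1,1]*z,z],-1)
    return c@np.array(p["attitude"]).T+np.array(p["position"])
def save(p,n,s=None):
    im=cv2.cvtColor(p["pixels"],cv2.COLOR_RGB2BGR)
    if s: im=cv2.resize(im[s[1]:s[3],s[0]:s[2]],None,fx=s[4],fy=s[4],interpolation=cv2.INTER_CUBIC)
    cv2.imwrite("pics/"+n+".png",im)
E
python3 - <<'E'
from h import *
import pickle
np.set_printoptions(precision=4,suppress=True)
d={}
for n in("top","scene"):
    p=env.read_camera(n);d[n]=p;save(p,n+"0")
    C=cloud(p);print(n,p["position"],p["K"][0,0],np.array(p["attitude"]).tolist())
    for t in("red_bar","blue_bar","white_bar","rack","burner","burner_mouth","jar_blue","jar_white"):
        for r in env.spot_point(p,t)[:3]:
            u,v=np.round(r["xy"]).astype(int);print(t,"pt",r["score"],u,v,C[min(v,383),min(u,511)])
        for r in env.look_for(p,t)[:3]: print("   bb",round(r["score"],2),np.round(r["bbox"]))
im=np.vstack([cv2.imread("pics/top0.png"),])
pickle.dump(d,open("d.pkl","wb"));print(env.state()["time_s"])
E
```

```text
top [0.3609 0.004  1.1699] 420.79364570786805 [[0.019957440917850837, -0.9891576385583128, 0.14549524608643663], [-0.999799918883015, -0.019548459214546673, 0.004240276388817366], [-0.0013500938955660203, -0.14555076030058883, -0.9893498640129252]]
red_bar pt 0.49 159 232 [0.4021 0.2799 0.0207]
red_bar pt 0.42 136 230 [ 0.4073  0.3505 -0.0053]
   bb 0.79 [149. 230.  18.  15.]
   bb 0.59 [131. 230.  13.   3.]
   bb 0.39 [156. 181.  15.  14.]
blue_bar pt 0.48 178 192 [0.5056 0.2227 0.0751]
   bb 0.41 [176. 188.  16.   7.]
white_bar pt 0.63 142 178 [0.5457 0.3277 0.0467]
   bb 0.53 [134. 173.  15.  12.]
rack pt 0.77 162 185 [0.5277 0.2727 0.0458]
   bb 0.6 [162. 184.  72.  40.]
burner pt 0.65 348 198 [ 0.4966 -0.2201  0.0912]
   bb 0.72 [352. 197.  66.  65.]
burner_mouth pt 0.83 354 198 [ 0.4962 -0.2344  0.0962]
   bb 0.79 [352. 201.  72.  63.]
jar_blue pt 0.95 270 216 [0.3609 0.004  1.1699]
jar_blue pt 0.62 164 187 [0.5215 0.2655 0.0521]
   bb 0.89 [270. 216.  25.  31.]
jar_white pt 0.66 268 159 [ 0.588  -0.0114  0.1244]
   bb 0.58 [268. 154.  28.  36.]
   bb 0.22 [134. 172.  11.  10.]
[... 421 characters left out ...]
5.]
   bb 0.51 [134. 194.  12.  20.]
   bb 0.46 [182. 169.   6.  28.]
blue_bar pt 0.52 197 200 [0.4905 0.2015 0.0365]
   bb 0.51 [195. 179.  11.  24.]
white_bar pt 0.58 173 189 [0.5148 0.3131 0.0238]
   bb 0.7 [171. 165.  12.  27.]
rack pt 0.8 186 196 [0.4868 0.2381 0.0394]
   bb 0.76 [184. 192.  52.  47.]
burner pt 0.9 347 263 [ 0.4272 -0.2637  0.0696]
   bb 0.91 [348. 255.  91.  82.]
burner_mouth pt 0.86 351 229 [ 0.506  -0.2389  0.1015]
   bb 0.71 [347. 253.  94.  84.]
jar_blue pt 0.61 252 246 [ 0.4194 -0.0259  0.0185]
   bb 0.7 [254. 223.  35.  55.]
jar_white pt 0.59 285 212 [ 0.5855 -0.0295  0.025 ]
jar_white pt 0.34 348 232 [ 0.4967 -0.2358  0.0976]
   bb 0.95 [285. 194.  27.  54.]
1.7
```

View pics/top0.png

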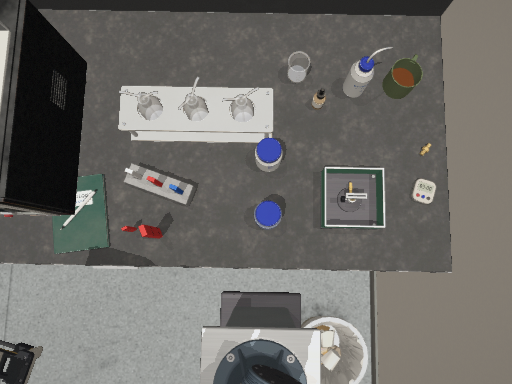

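View pics/scene0.png

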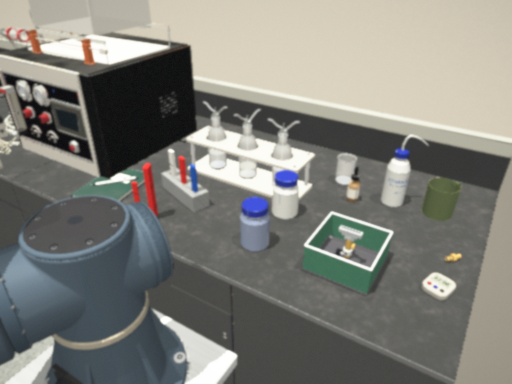

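The red bar is in the rack's middle slot, at top-view (154,181). The red bars at (149,231) and (131,229) stand outside the rack, so they are the look-alikes. The burner is at (354,198) and the jars at (268,214) and (268,153). Next I'll fit the poses from depth.

```bash
python3 - <<'E'
from h import *
import pickle
np.set_printoptions(precision=4,suppress=True)
d=pickle.load(open("d.pkl","rb"))
for n in d:
    p=d[n];C=cloud(p);P=p["pixels"].astype(int);R,G,B=P[...,0],P[...,1],P[...,2]
    x,y,z=C[...,0],C[...,1],C[...,2]
    box=lambda a,b,c,e,f,g:(x>a)&(x<b)&(y>c)&(y<e)&(z>f)&(z<g)
    red=(R>120)&(G<70)&(B<70)
    for nm,m in dict(red=red&box(.4,.62,.15,.4,.0,.2),redtop=red&box(.4,.62,.15,.4,.12,.15),blue=(B>R+50)&box(.4,.62,.15,.4,.12,.15),racktop=box(.42,.62,.15,.4,.043,.056),head=box(.44,.56,-.3,-.15,.094,.106),jb=box(.3,.5,-.1,.1,.115,.135),jw=box(.5,.66,-.1,.1,.115,.135),wall=box(.35,.65,-.4,-.1,.07,.084),behind=box(.58,.9,.1,.45,.15,.5)).items():
        q=C[m]
        if len(q)<3: print(n,nm,len(q));continue
        r=cv2.minAreaRect(q[:,:2].astype(np.float32)*1000)
        print(n,nm,len(q),"mean",q.mean(0),"min",q.min(0),"max",q.max(0),"rect",np.round(r[0],1),np.round(r[1],1),round(r[2],1))
E
```

```text
top red 51 mean [0.4467 0.318  0.0843] min [0.4011 0.2726 0.0014] max [0.5311 0.3815 0.1628] rect [467.8 327.4] [103. 132.] 87.1
top redtop 7 mean [0.5277 0.2775 0.1261] min [0.5252 0.2726 0.1209] max [0.5311 0.2864 0.1282] rect [526.9 278.8] [ 5.2 14.2] 14.5
top blue 36 mean [0.5115 0.2255 0.1287] min [0.5042 0.2164 0.1205] max [0.5187 0.2356 0.1346] rect [512.1 226.3] [20.1  9.8] 71.4
top racktop 1107 mean [0.5299 0.2804 0.0486] min [0.4794 0.1906 0.0431] max [0.5855 0.3756 0.0552] rect [531.5 283.1] [180.7  54.1] 71.2
top head 123 mean [ 0.5026 -0.2394  0.0988] min [ 0.4955 -0.2654  0.0945] max [ 0.5098 -0.2129  0.1045] rect [ 502.4 -239.2] [14.1 52.7] 1.2
top jb 513 mean [ 0.4512 -0.0128  0.1211] min [ 0.4212 -0.0439  0.1156] max [0.482  0.0187 0.1282] rect [451.2 -12.7] [60.5 62.9] 2.6
top jw 483 mean [ 0.6137 -0.0124  0.1213] min [ 0.5829 -0.0445  0.1151] max [0.6475 0.0196 0.1288] rect [614.1 -12.2] [62.3 62.1] 45.6
top wall 465 mean [ 0.5019 -0.2393  0.0762] min [ 0.4239 -0.3188  0.0701] max [ 0.5822 -0.16    0.0829] rect [ 503.1 -239.4] [158.8 158.2] 89.9
top behind 590 mean
[... 657 characters left out ...]
ene head 139 mean [ 0.5008 -0.2399  0.0994] min [ 0.4941 -0.2662  0.094 ] max [ 0.5126 -0.2127  0.1038] rect [ 503.4 -239.4] [53.5 18.5] 89.4
scene jb 355 mean [ 0.4465 -0.0156  0.122 ] min [ 0.4192 -0.0445  0.115 ] max [0.4808 0.0199 0.1257] rect [450.  -13.3] [62.7 60.8] 30.4
scene jw 276 mean [ 0.6115 -0.0135  0.1219] min [ 0.5824 -0.0459  0.115 ] max [0.66   0.0996 0.1259] rect [641.7  18.8] [148.8  71.2] 52.7
scene wall 709 mean [ 0.4956 -0.2408  0.0759] min [ 0.4224 -0.3182  0.07  ] max [ 0.5847 -0.1601  0.084 ] rect [ 503.6 -239.2] [158.2 162.2] 89.9
scene behind 487 mean [0.716  0.2325 0.1886] min [0.6814 0.1562 0.15  ] max [0.7649 0.344  0.231 ] rect [708.  242.9] [ 73.3 190.5] 13.4
```

```bash
python3 - <<'E'
from h import *
import pickle
np.set_printoptions(precision=4,suppress=True)
d=pickle.load(open("d.pkl","rb"));C=np.vstack([cloud(d[n]).reshape(-1,3) for n in d])
q=C[(C[:,2]>.17)&(C[:,2]<.9)&(C[:,1]>.1)&(C[:,0]>.2)&(C[:,0]<.9)]
for lo in np.arange(.1,.8,.05):
    s=q[(q[:,1]>=lo)&(q[:,1]<lo+.05)]
    if len(s): print(round(lo,2),len(s),"x",np.percentile(s[:,0],[1,99]),"z",s[:,2].max())
s=env.state();print(s["tool_pos"],s["tool_rot"],s["joint_positions"],s["finger_gap"])
R=np.array(s["tool_rot"]);print(np.degrees(np.arctan2(R[1,1],R[0,1])))
E
```

```text
0.1 1 x [0.7032 0.7032] z 0.2234011982994285
0.15 393 x [0.6823 0.7582] z 0.23088904232699248
0.2 4 x [0.6818 0.6855] z 0.2303477717814444
0.25 255 x [0.7048 0.7326] z 0.23252287084468337
0.3 137 x [0.7061 0.7255] z 0.231660005301763
0.5 18453 x [0.4442 0.8737] z 0.42229797581498324
0.55 3622 x [0.4384 0.8648] z 0.517419829234054
0.6 1695 x [0.437  0.8603] z 0.5165840013448729
0.65 1459 x [0.4375 0.8645] z 0.5132940051133399
0.7 1433 x [0.4258 0.8634] z 0.5094743957856336
0.75 1191 x [0.425  0.8655] z 0.506391429256291
[0.1492 0.5294 0.2186] [[-0.9625  0.2714  0.    ]
 [ 0.2714  0.9625  0.    ]
 [-0.      0.     -1.    ]] [ 1.2114  0.3507  1.6518 -0.      1.139  -0.0846] 0.0928373934185866
74.25447822479696
```

>>> step_arm --plan '[2.0,-2.5,0.6,0,0,-6.2,-1,2.0,-2.5,0.6,0,0,-6.2,-1,2.5,-2.0,0.6,0,0,-6.2,-1,2.5,-2.0,0.6,0,0,-6.2,-1,2.5,-2.0,0.6,0,0,-6.2,-1]'

```text
time_s: 2.12
tool_pos: [0.2651, 0.4183, 0.2491]
tool_rot: [[-0.682, 0.732, 0.0], [0.732, 0.682, 0.0], [0.0, 0.0, -1.0]]
ft_force: [-0.9, 0.5, -0.4]
finger_gap: 0.0932
grip_force: 0.0
```

>>> step_arm --plan '[2.5,-2.0,0,0,0,-6.2,-1,2.5,-2.0,0,0,0,-6.2,-1,2.5,-2.0,0,0,0,-6.2,-1,2.5,-2.0,0,0,0,-6.2,-1,2.7,-1.6,0,0,0,-6.2,-1]'

```text
time_s: 2.53
tool_pos: [0.3921, 0.3219, 0.2488]
tool_rot: [[-0.207, 0.978, 0.0], [0.978, 0.207, 0.0], [0.0, 0.0, -1.0]]
ft_force: [-0.3, 0.7, 0.8]
finger_gap: 0.0931
grip_force: 0.0
```

>>> step_arm --plan '[2.8,-1.0,0,0,0,-6.2,-1,2.8,-1.0,0,0,0,-6.2,-1,2.8,-1.0,0,0,0,-6.2,-1,2.8,-0.5,0,0,0,-6.2,-1,2.8,-0.5,0,0,0,-6.1,-1]'

```text
time_s: 2.95
tool_pos: [0.5326, 0.2826, 0.2487]
tool_rot: [[0.325, 0.946, 0.0], [0.946, -0.325, 0.0], [0.0, 0.0, -1.0]]
ft_force: [-0.1, 0.4, -0.1]
finger_gap: 0.0931
grip_force: 0.0
```

```bash
python3 - <<'E'
from h import *
import pickle
np.set_printoptions(precision=4,suppress=True)
p=env.read_camera("wrist");save(p,"w1");pickle.dump(p,open("w1.pkl","wb"))
print(p["K"],p["position"],p["attitude"]);s=env.state();print(s["tool_pos"],s["tool_rot"])
K=p["K"];z=p["z_map"];v,u=np.mgrid[0:384,0:512]
a=(u-K[0,2])/K[0,0];b=(v-K[1,2])/K[0,0];r=np.hypot(a,b)+1e-9
t=np.tan(r);C=np.stack([a/r*t*z,b/r*t*z,z],-1)@np.array(p["attitude"]).T+np.array(p["position"])
P=p["pixels"].astype(int);R,G,B=P[...,0],P[...,1],P[...,2]
near=(abs(C[...,0]-.53)<.12)&(abs(C[...,1]-.283)<.12)
for n,m in dict(red=(R>110)&(G<80)&(B<80)&near&(C[...,2]>.12)&(C[...,2]<.14),blue=(B>R+50)&near&(C[...,2]>.12)&(C[...,2]<.14),top=near&(C[...,2]>.122)&(C[...,2]<.138),rack=near&(abs(C[...,2]-.05)<.006)).items():
    q=C[m]
    if len(q)<3: print(n,len(q));continue
    c=cv2.minAreaRect(q[:,:2].astype(np.float32)*1000);print(n,len(q),q.mean(0),c)
E
```

```text
[[297.3186   0.     258.224 ]
 [  0.     297.3186 191.3048]
 [  0.       0.       1.    ]] [0.557  0.3544 0.4139] [[ 0.9458 -0.3123 -0.0891]
 [-0.3248 -0.9092 -0.2604]
 [ 0.0003  0.2752 -0.9614]]
[0.5364 0.2816 0.2483] [[ 0.3342  0.9425  0.0018]
 [ 0.9425 -0.3342 -0.0002]
 [ 0.0004  0.0018 -1.    ]]
red 182 [0.5291 0.2856 0.1288] ((474.4667053222656, 292.38818359375), (19.02850914001465, 125.31368255615234), 82.3487548828125)
blue 171 [0.5114 0.2286 0.1285] ((511.0468444824219, 227.45834350585938), (19.55231475830078, 8.534310340881348), 70.89244079589844)
top 689 [0.5192 0.2877 0.1289] ((477.0089416503906, 301.8843688964844), (138.48095703125, 123.08932495117188), 71.19519805908203)
rack 5149 [0.5316 0.2905 0.0492] ((478.01171875, 301.47613525390625), (179.35333251953125, 165.18316650390625), 71.67670440673828)
```

View pics/w1.png

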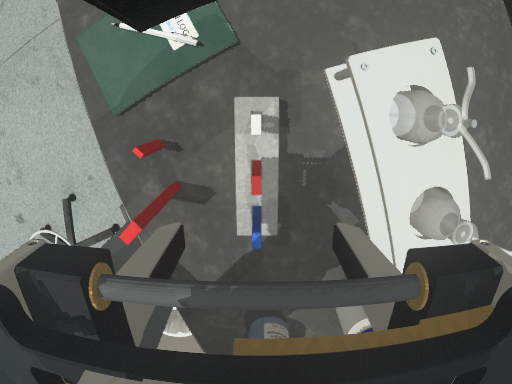

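```bash
python3 - <<'E'
from h import *
import pickle
p=pickle.load(open("w1.pkl","rb"))
K=p["K"];z=p["z_map"];v,u=np.mgrid[0:384,0:512]
a=(u-K[0,2])/K[0,0];b=(v-K[1,2])/K[0,0];r=np.hypot(a,b)+1e-9
t=np.tan(r);C=np.stack([a/r*t*z,b/r*t*z,z],-1)@np.array(p["attitude"]).T+np.array(p["position"])
P=p["pixels"].astype(int);R,G,B=P[...,0],P[...,1],P[...,2]
m0=(abs(C[...,0]-.53)<.035)&(abs(C[...,1]-.283)<.12)&(abs(C[...,2]-.129)<.006)
for n,m in dict(red=(R>110)&(G<80)&(B<80),blue=B>R+50,white=(R>120)&(G>120)&(B>120)).items():
    q=C[m&m0];print(n,len(q),q.mean(0),cv2.minAreaRect(q[:,:2].astype(np.float32)*1000))
s=env.state();print(s["tool_pos"],s["tool_rot"])
E
```

```text
red 171 [0.53101101 0.28507508 0.12906125] ((530.8904418945312, 284.81158447265625), (18.524723052978516, 7.973581790924072), 71.03302764892578)
blue 164 [0.51130255 0.22822214 0.12877809] ((511.0468444824219, 227.45834350585938), (19.55231475830078, 8.534310340881348), 70.89244079589844)
white 223 [0.54968535 0.3390399  0.12913235] ((533.6454467773438, 292.27642822265625), (120.15621948242188, 9.64523696899414), 71.18358612060547)
[0.53640931 0.28157    0.24828676] [[ 3.34221513e-01  9.42492848e-01  1.79218944e-03]
 [ 9.42494465e-01 -3.34221693e-01 -2.06896271e-04]
 [ 4.03990334e-04  1.75827782e-03 -9.99998373e-01]]
```

>>> step_arm --plan '[0,0,-0.5,0,0,0,-1,0,0,-2,0,0,0,-1,0,0,-3,0,0,0,-1,0,0,-2,0,0,0,-1,0,0,0,0,0,0,-1]'

```text
time_s: 3.42
tool_pos: [0.5285, 0.2827, 0.1694]
tool_rot: [[0.318, 0.948, -0.007], [0.948, -0.318, -0.003], [-0.005, -0.005, -1.0]]
ft_force: [0.0, 0.1, -0.7]
finger_gap: 0.093
grip_force: 0.0
```

```bash
python3 - <<'E'
from h import *
p=env.read_camera("wrist");save(p,"w2")
s=env.state();print(s["tool_pos"],s["tool_rot"])
E
```

```text
[0.52960447 0.28320606 0.17200956] [[ 0.31818115  0.94802267 -0.00371248]
 [ 0.94802614 -0.31818851 -0.00158215]
 [-0.00268119 -0.00301612 -0.99999186]]
```

View pics/w2.png

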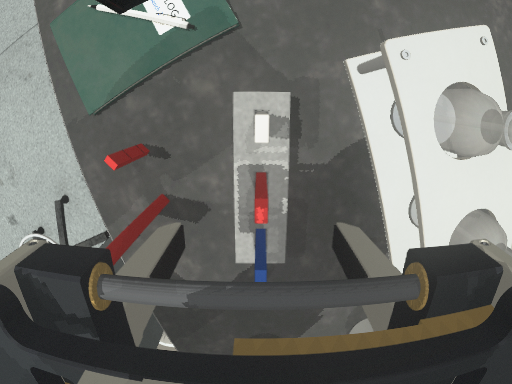

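The red bar's top is at (262,213), close to the finger midline at column 259. I'm descending to grasp it.

>>> step_arm --plan '[0,0,-2,0,0,0,-1,0,0,-2.5,0,0,0,-1,0,0,-2.5,0,0,0,-1,0,0,-1.5,0,0,0,-1,0,0,0,0,0,0,-1]'

```text
time_s: 3.88
tool_pos: [0.5301, 0.2832, 0.0873]
tool_rot: [[0.319, 0.948, -0.003], [0.948, -0.319, -0.001], [-0.002, -0.002, -1.0]]
ft_force: [0.0, -0.7, 0.2]
finger_gap: 0.0929
grip_force: 0.0
```

>>> step_arm --plan '[0,0,0,0,0,0,-1,0,0,0,0,0,0,0.3,0,0,0,0,0,0,0.5,0,0,0,0,0,0,0.6,0,0,0,0,0,0,0.7]' --force 20

```text
time_s: 4.3
tool_pos: [0.5316, 0.2836, 0.0896]
tool_rot: [[0.32, 0.948, 0.001], [0.948, -0.32, 0.001], [0.001, 0.001, -1.0]]
ft_force: [0.6, 0.5, 0.2]
finger_gap: 0.071
grip_force: 0.0
```

>>> step_arm --plan '[0,0,0,0,0,0,0.8,0,0,0,0,0,0,1,0,0,0,0,0,0,1,0,0,0,0,0,0,1,0,0,0,0,0,0,1]'

```text
time_s: 4.72
tool_pos: [0.5312, 0.2833, 0.0886]
tool_rot: [[0.32, 0.948, -0.0], [0.948, -0.32, -0.0], [-0.0, -0.0, -1.0]]
ft_force: [-0.6, 0.8, -0.6]
finger_gap: 0.0377
grip_force: 0.0
```

>>> step_arm --plan '[0,0,0,0,0,0,1,0,0,0,0,0,0,1,0,0,0,0,0,0,1,0,0,0,0,0,0,1,0,0,0,0,0,0,1]'

```text
time_s: 5.13
tool_pos: [0.5312, 0.2834, 0.0886]
tool_rot: [[0.32, 0.948, -0.0], [0.948, -0.32, 0.0], [-0.0, -0.0, -1.0]]
ft_force: [-0.1, -0.3, -0.5]
finger_gap: 0.0096
grip_force: 20.0
```

>>> step_arm --plan '[0,0,0.3,0,0,0,1,0,0,1,0,0,0,1,0,0,1.5,0,0,0,1,0,0,2,0,0,0,1,0,0,2,0,0,0,1]'

```text
time_s: 5.55
tool_pos: [0.5311, 0.2833, 0.1581]
tool_rot: [[0.32, 0.948, -0.0], [0.948, -0.32, -0.0], [-0.0, -0.0, -1.0]]
ft_force: [-0.4, -0.2, -1.3]
finger_gap: 0.01
grip_force: 20.0
```

>>> step_arm --plan '[0,0,2,0,0,0,1,0,0,2,0,0,0,1,0,0,2.5,0,0,0,1,0,0,2.5,0,0,0,1,0,0,1.2,0,0,0,1]'

```text
time_s: 5.97
tool_pos: [0.5319, 0.2837, 0.2627]
tool_rot: [[0.32, 0.948, 0.004], [0.948, -0.32, 0.002], [0.003, 0.003, -1.0]]
ft_force: [0.1, 0.1, -0.7]
finger_gap: 0.0097
grip_force: 20.0
```

>>> step_arm --plan '[0,0,0,0,0,0,1,0,-0.5,0,0,0,0,1,0,-1.2,0,0,0,0,1,0,-2,0,0,0,1,1,0,-2,0,0,0,1,1]'

```text
time_s: 6.38
tool_pos: [0.5304, 0.2249, 0.2568]
tool_rot: [[0.285, 0.958, -0.003], [0.958, -0.285, -0.001], [-0.002, -0.002, -1.0]]
ft_force: [-0.1, 0.1, 0.0]
finger_gap: 0.0096
grip_force: 20.0
```

>>> step_arm --plan '[0,-2.5,0,0,0,1,1,0,-3,0,0,0,1,1,-0.2,-3,0,0,0,1,1,-0.2,-3,0,0,0,1,1,-0.2,-3,0,0,0,1,1]'

```text
time_s: 6.8
tool_pos: [0.524, 0.0791, 0.257]
tool_rot: [[0.201, 0.98, -0.003], [0.98, -0.201, -0.0], [-0.001, -0.003, -1.0]]
ft_force: [0.5, 0.6, -0.3]
finger_gap: 0.0099
grip_force: 20.0
```

>>> step_arm --plan '[-0.2,-3,0,0,0,1,1,-0.2,-3,0,0,0,1,1,-0.2,-3,0,0,0,1,1,-0.2,-3,0,0,0,1,1,-0.2,-3,0,0,0,1,1]'

```text
time_s: 7.22
tool_pos: [0.5137, -0.0707, 0.2571]
tool_rot: [[0.115, 0.993, -0.003], [0.993, -0.115, 0.0], [0.0, -0.003, -1.0]]
ft_force: [-0.4, -0.2, 0.2]
finger_gap: 0.0099
grip_force: 20.0
```

>>> step_arm --plan '[-0.2,-3,0,0,0,1,1,-0.2,-3,0,0,0,1,1,-0.2,-3,0,0,0,1,1,-0.2,-3,0,0,0,1,1,-0.2,-2.5,0,0,0,1,1]'

```text
time_s: 7.63
tool_pos: [0.5036, -0.2159, 0.257]
tool_rot: [[0.029, 1.0, -0.002], [1.0, -0.029, 0.001], [0.001, -0.002, -1.0]]
ft_force: [-0.2, -0.2, -0.2]
finger_gap: 0.0095
grip_force: 20.0
```

>>> step_arm --plan '[-0.2,-1.5,0,0,0,1,1,0,-1,0,0,0,0.6,1,0,0,0,0,0,0,1,0,0,0,0,0,0,1,0,0,0,0,0,0,1]'

```text
time_s: 8.05
tool_pos: [0.5027, -0.2381, 0.2578]
tool_rot: [[0.001, 1.0, -0.001], [1.0, -0.001, 0.001], [0.001, -0.001, -1.0]]
ft_force: [1.1, 0.7, 0.2]
finger_gap: 0.0096
grip_force: 20.0
```

```bash
python3 - <<'E'
from h import *
import pickle
np.set_printoptions(precision=4,suppress=True)
d={n:env.read_camera(n) for n in("top","scene","wrist")};pickle.dump(d,open("d2.pkl","wb"))
ims=[]
p=d["wrist"];save(p,"w3")
K=p["K"];z=p["z_map"];v,u=np.mgrid[0:384,0:512]
a=(u-K[0,2])/K[0,0];b=(v-K[1,2])/K[0,0];r=np.hypot(a,b)+1e-9
t=np.tan(r);W=np.stack([a/r*t*z,b/r*t*z,z],-1)@np.array(p["attitude"]).T+np.array(p["position"])
for n,C in(("wrist",W),("top",cloud(d["top"])),("scene",cloud(d["scene"]))):
    P=d[n]["pixels"].astype(int);R,G,B=P[...,0],P[...,1],P[...,2]
    near=(abs(C[...,0]-.503)<.1)&(abs(C[...,1]+.239)<.1)
    for nm,m in dict(head=near&(abs(C[...,2]-.1)<.005)&(abs(C[...,0]-.503)<.04)&(abs(C[...,1]+.239)<.05),wall=near&(abs(C[...,2]-.078)<.005),red=near&(R>90)&(G<80)&(B<80)&(C[...,2]>.14)).items():
        q=C[m]
        if len(q)>5:print(n,nm,len(q),q.mean(0),q.min(0),q.max(0),cv2.minAreaRect(q[:,:2].astype(np.float32)*1000))
save(d["scene"],"s3",(270,80,430,320,2.4))
s=env.state();print(s["tool_pos"],s["tool_rot"],s["time_s"])
E
```

```text
wrist head 405 [ 0.5018 -0.2305  0.0992] [ 0.4955 -0.2579  0.0959] [ 0.509  -0.212   0.1013] ((502.2156066894531, -235.00228881835938), (45.926700592041016, 13.2654447555542), 89.50495910644531)
wrist wall 1792 [ 0.501  -0.2191  0.0761] [ 0.4226 -0.3162  0.073 ] [ 0.581  -0.1599  0.0788] ((501.8284606933594, -238.02444458007812), (158.44993591308594, 156.2238006591797), 0.037651244550943375)
wrist red 1689 [ 0.5027 -0.2302  0.2722] [ 0.4975 -0.2442  0.1802] [ 0.5079 -0.162   0.4236] ((503.4242248535156, -203.2086181640625), (82.2925796508789, 10.290006637573242), 88.407470703125)
top head 33 [ 0.5029 -0.2195  0.0986] [ 0.4958 -0.229   0.0951] [ 0.509  -0.2132  0.1035] ((502.4142150878906, -221.09523010253906), (15.74597454071045, 13.283811569213867), 89.42578887939453)
top wall 210 [ 0.5138 -0.1838  0.0762] [ 0.4242 -0.2662  0.0731] [ 0.5818 -0.1595  0.0824] ((502.9407653808594, -212.6522216796875), (105.67888641357422, 158.36558532714844), 89.50213623046875)
scene head 130 [ 0.5009 -0.2399  0.0998] [ 0.4937 -0.266   0.0951] [ 0.511  -0.2127  0.1032] ((502.2883605957031, -239.31402587890625), (17.29212188720703, 53.355751037597656), 0.3631732761859894)
scene wall 549 [ 0.4967 -0.2418  0.0772] [ 0.4219 -0.3179  0.073 ] [ 0.5857 -0.1601  0.083 ] ((504.0992431640625, -239.2974395751953), (157.744384765625, 163.75320434570312), 89.73014831542969)
scene red 273 [ 0.4997 -0.239   0.2198] [ 0.4642 -0.2732  0.1804] [ 0.5078 -0.2267  0.3761] ((487.1785888671875, -249.65870666503906), (52.246944427490234, 20.291929244995117), 36.01509475708008)
[ 0.5032 -0.238   0.2585] [[ 0.0002  1.     -0.0002]
 [ 1.     -0.0002  0.0002]
 [ 0.0002 -0.0002 -1.    ]] 8.2
```

View pics/w3.png

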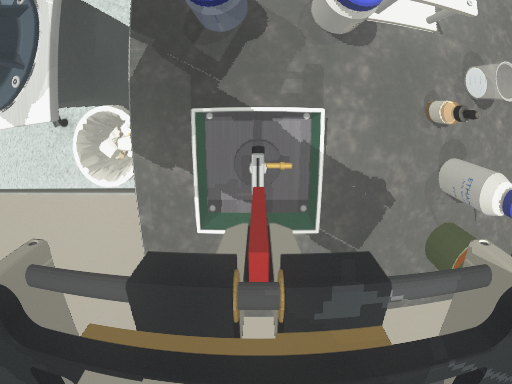

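View pics/s3.png

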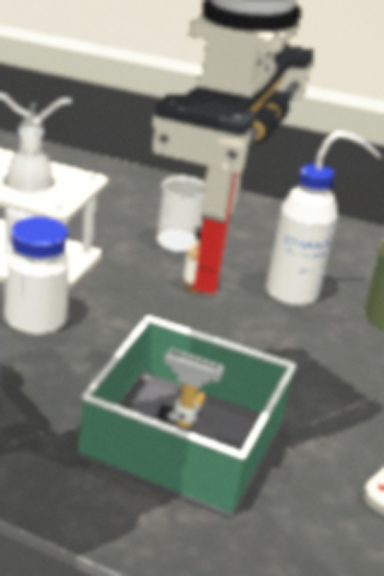

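The bar is held upright above the guard. In the wrist picture it comes down to (259,188), with the burner head below it at (258,170). Now I'll measure the bar's lower end against the head.

```bash
python3 - <<'E'
from h import *
import pickle
np.set_printoptions(precision=4,suppress=True)
d=pickle.load(open("d2.pkl","rb"))
p=d["wrist"]
K=p["K"];z=p["z_map"];v,u=np.mgrid[0:384,0:512]
a=(u-K[0,2])/K[0,0];b=(v-K[1,2])/K[0,0];r=np.hypot(a,b)+1e-9
t=np.tan(r);W=np.stack([a/r*t*z,b/r*t*z,z],-1)@np.array(p["attitude"]).T+np.array(p["position"])
for n,C in(("wrist",W),("scene",cloud(d["scene"]))):
    P=d[n]["pixels"].astype(int);R,G,B=P[...,0],P[...,1],P[...,2]
    near=(abs(C[...,0]-.503)<.03)&(abs(C[...,1]+.239)<.03)&(R>70)&(G<.6*R)&(B<.6*R)
    for lo in(.165,.185,.205,.225,.245):
        q=C[near&(C[...,2]>lo)&(C[...,2]<lo+.02)]
        if len(q)>4: print(n,lo,len(q),q.mean(0),np.percentile(q,[2,98],axis=0).ravel())
    q=C[near&(C[...,2]>.15)&(C[...,2]<.28)];print("zmin",np.percentile(q[:,2],[0,1,3]))
E
```

```text
wrist 0.165 19 [ 0.5028 -0.2276  0.1826] [ 0.4986 -0.228   0.1804  0.5072 -0.2273  0.1845]
wrist 0.185 84 [ 0.5029 -0.2276  0.1956] [ 0.4984 -0.228   0.1852  0.5073 -0.2273  0.2049]
wrist 0.205 111 [ 0.5028 -0.2276  0.2159] [ 0.4981 -0.2281  0.2058  0.5075 -0.2272  0.2246]
wrist 0.225 138 [ 0.5027 -0.2276  0.2357] [ 0.498  -0.2282  0.2263  0.5073 -0.2271  0.2448]
wrist 0.245 192 [ 0.5028 -0.2277  0.2556] [ 0.4981 -0.2283  0.2454  0.5074 -0.2272  0.2648]
zmin [0.1802 0.1819 0.1857]
scene 0.165 15 [ 0.5006 -0.2383  0.1825] [ 0.4973 -0.2465  0.1802  0.5035 -0.2282  0.1846]
scene 0.185 76 [ 0.5003 -0.2391  0.1947] [ 0.497  -0.2475  0.1858  0.5065 -0.2293  0.2044]
scene 0.205 81 [ 0.5004 -0.2387  0.215 ] [ 0.4975 -0.2471  0.2053  0.5074 -0.2283  0.2244]
scene 0.225 85 [ 0.5    -0.2378  0.2351] [ 0.4975 -0.2476  0.2255  0.5045 -0.2273  0.2444]
scene 0.245 44 [ 0.5    -0.2395  0.2502] [ 0.4962 -0.2473  0.2454  0.5058 -0.2293  0.2545]
zmin [0.1801 0.1818 0.1829]
```

>>> step_arm --plan '[0,-0.15,-1,0,0,0,1,0,0,-2,0,0,0,1,0,0,-2,0,0,0,1,0,0,-1,0,0,0,1,0,0,-0.4,0,0,0,1]'

```text
time_s: 8.62
tool_pos: [0.5025, -0.2395, 0.1926]
tool_rot: [[0.001, 1.0, -0.003], [1.0, -0.001, 0.002], [0.002, -0.003, -1.0]]
ft_force: [0.5, -0.2, 0.3]
finger_gap: 0.0103
grip_force: 20.0
```

>>> step_arm --plan '[0,0,-0.3,0,0,0,1,0,0,-0.2,0,0,0,1,0,0,-0.1,0,0,0,1,0,0,0,0,0,0,1,0,0,0,0,0,0,1]'

```text
time_s: 9.03
tool_pos: [0.5035, -0.2403, 0.1892]
tool_rot: [[0.001, 1.0, 0.001], [1.0, -0.001, -0.0], [-0.0, 0.001, -1.0]]
ft_force: [-0.2, 0.4, -0.6]
finger_gap: 0.01
grip_force: 20.0
```

```bash
python3 - <<'E'
from h import *
np.set_printoptions(precision=4,suppress=True)
p=env.read_camera("wrist");sc=env.read_camera("scene");save(sc,"s4",(300,120,420,300,3.2))
K=p["K"];z=p["z_map"];v,u=np.mgrid[0:384,0:512]
a=(u-K[0,2])/K[0,0];b=(v-K[1,2])/K[0,0];r=np.hypot(a,b)+1e-9
t=np.tan(r);W=np.stack([a/r*t*z,b/r*t*z,z],-1)@np.array(p["attitude"]).T+np.array(p["position"])
for n,P,C in(("wrist",p["pixels"].astype(int),W),("scene",sc["pixels"].astype(int),cloud(sc))):
    R,G,B=P[...,0],P[...,1],P[...,2]
    near=(abs(C[...,0]-.503)<.03)&(abs(C[...,1]+.239)<.035)
    red=(R>70)&(G<.6*R)&(B<.6*R)
    for nm,q in(("red",C[near&red&(C[...,2]>.08)&(C[...,2]<.14)]),("head",C[near&~red&(abs(C[...,2]-.1)<.004)])):
        if len(q)>4: print(n,nm,len(q),q.mean(0),np.percentile(q,[1,99],axis=0).ravel(),q[:,2].min())
s=env.state();print(s["tool_pos"],s["tool_rot"],s["ft_force"],s["finger_gap"],s["time_s"])
E
```

```text
wrist red 120 [ 0.5032 -0.23    0.1256] [ 0.4987 -0.2307  0.1102  0.5079 -0.2295  0.1385] 0.09951801599842236
wrist head 442 [ 0.5009 -0.2253  0.0991] [ 0.4949 -0.2579  0.0973  0.5083 -0.212   0.1008] 0.09669539636455987
scene red 92 [ 0.5008 -0.241   0.1265] [ 0.4974 -0.2501  0.1128  0.5086 -0.2303  0.1397] 0.11252992626633884
scene head 122 [ 0.5015 -0.2399  0.1   ] [ 0.4946 -0.2658  0.0962  0.5113 -0.2127  0.1027] 0.09601890843488192
[ 0.5034 -0.2403  0.1891] [[ 0.0008  1.      0.0006]
 [ 1.     -0.0008 -0.0004]
 [-0.0004  0.0006 -1.    ]] [0.5765 0.997  0.102 ] 0.009858249865886156 9.1333
```

View pics/s4.png

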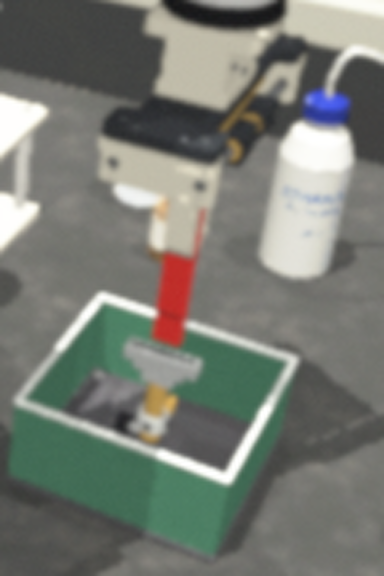

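The bar hangs centred over the head: its end is at (168,340) in the crop and the head's top at (163,352). It needs about a 0.7 mm trim, then time to settle.

>>> step_arm --plan '[-0.07,0.05,0,0,0,0,1,0,0,0,0,0,0,1,0,0,0,0,0,0,1,0,0,0,0,0,0,1,0,0,0,0,0,0,1]'

```text
time_s: 9.55
tool_pos: [0.5025, -0.2396, 0.1886]
tool_rot: [[0.001, 1.0, 0.0], [1.0, -0.001, 0.0], [0.0, 0.0, -1.0]]
ft_force: [-0.1, 0.1, -0.9]
finger_gap: 0.01
grip_force: 20.0
```

>>> step_arm --plan '[0,0,0,0,0,0,1,0,0,0,0,0,0,1,0,0,0,0,0,0,1,0,0,0,0,0,0,1,0,0,0,0,0,0,1]'

```text
time_s: 9.97
tool_pos: [0.5025, -0.2396, 0.1886]
tool_rot: [[0.001, 1.0, 0.0], [1.0, -0.001, 0.0], [0.0, 0.0, -1.0]]
ft_force: [0.2, 0.0, -0.6]
finger_gap: 0.0096
grip_force: 20.0
```

```bash
python3 - <<'E'
from h import *
s=env.state();print(s["tool_pos"],np.abs(s["qd"]).max(),s["grip_force"],s["time_s"])
print(env.close_job())
E
```

```text
[ 0.50251961 -0.23963284  0.1886374 ] 0.0015540796424005614 19.999944269657135 9.9667
the job is handed in; nothing more can be done
None
```

The job is handed in at 10 s: the red bar is held still and upright, its lower end about 10 mm above the burner mouth, centred to about 1 mm, broad faces parallel to the slit; the force readings gave no sign of touching anything else.

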